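Fit the cylindrical stone to the upright grinding spindle

TASK

Take the straight-sided cylindrical grinding stone out of the wooden rack and seat its tapered shank in the upright spindle, with the notches in its flange over the two dogs, so that it stands upright with the flange flat on the spindle nose. Lower it in gently rather than dropping it, let go, and leave the cone-shaped and ball-shaped stones standing in the rack.

Things in the scene. Friction and masses are not known exactly. Their poses are not given: they have to be found in the camera images.
- drum_mid (a point): Centre of the straight cylindrical stone (red-brown, 44 mm wide, 52 tall, z up; one piece with steel arbor, 0.35 kg). Below it: stone ends -26 mm; flange, 64 wide, -34 to -42; taper shank (34 mm wide at flange, 13 at tip) to -88. Nut on top ends +30. Flange has two rim notches along +x and -x, 19 mm wide at 23 mm from the axis, 25 at 28. Stands in any of the rack's three holes.
- cone_mid (a point): Same arbor with a cone-shaped stone (44 mm wide at its base, 10 at its top), standing in another hole of the rack: a wooden block 300 x 75 mm, 60 mm tall, holes in a row 100 mm apart; the flanges rest on its top, shanks down. The point is on the axis, 42 mm above the flange's underside; its top is 28 mm higher. Leave it there.
- ball_mid (a point): Same arbor with a ball-shaped stone (48 mm wide), standing in the remaining hole of the rack. The point is on the axis, 42 mm above the flange's underside; its top is 23 mm higher. Leave it there.
- nose (a point): Centre of the taper's mouth on the flat face of the steel spindle nose (76 mm wide, 115 mm above the bench, on a grey 170 mm square housing 62 mm tall; fixed, does not turn). z up. Bore 37 mm wide narrowing to 19, 49 deep. Two dogs along +x and -x, 8 mm high, 8 wide, 23.5 to 34.5 mm from the axis. Seated: flange on face, drum_mid 42 mm above, x axes parallel either way, about 12 deg play.
Mind the look-alikes: they are no part of the job. Leave any blue look-alike of the part that bears drum_mid alone.

How it is judged:
At the end, for the whole second after the job is handed in: The cylindrical stone stands at rest in the spindle: its axis within 8 mm of the spindle's, its centre 37 to 46 mm above the nose face (42 mm is fully home), upright within 0.1 rad, and its notches over the dogs (x axes parallel within 25 degrees) (horizontal distance between drum_mid and nose below 0.008 m and z of drum_mid in the frame of nose between 0.037 and 0.046 m and angle between drum_mid's own z axis and vertical below 0.1 rad and angle between the x axis of drum_mid and the x axis of nose, either way round below 0.44 rad and linear speed of drum below 0.02 m/s); the robot touches nothing.
It fails at once if the cylindrical stone is dropped into the spindle: it moves faster than 0.5 m/s while its flange is within 30 mm of the nose face (horizontal distance between drum_mid and nose below 0.03 m and z of drum_mid in the frame of nose below 0.072 m and linear speed of drum above 0.5 m/s).
It fails at once if the cone-shaped stone is moved more than 30 mm (distance of cone_mid from where it was at the start of the episode above 0.03 m).
It fails at once if the ball-shaped stone is moved more than 30 mm (distance of ball_mid from where it was at the start of the episode above 0.03 m).
It also fails if it takes over 43 s, if anything falls off the work surface, if the arm or the gripper's body presses on something with over 40 N, if the wrist force passes 120 N, or if a joint passes its speed limit or range.

ROBOT

A 6-joint arm with a two-finger parallel gripper is mounted at the origin on the work surface. World frame = base frame: x ahead of the robot, y to its left, z up, the work surface at z = 0. Lengths are in m, angles in rad, forces in N, time in s.
With the tool pointing down it reaches from about 0.4 to 0.825 m from the base axis. Payload 7 kg.
Tool frame: the origin (TCP) lies at the very end of the fingers, on their centre line; the grasp point (between the pads) lies 19 mm behind it (tcp_to_grasp is the distance from the TCP to the grasp point, in m); x points along the fingers, z is the direction in which the jaws open and shut, and the axes are right-handed (so a half turn about x gives the same grasp; the last joint's range is limited). The gripper opens to 88 mm and grips with 3 to 60 N. Pads are 19 mm wide; open, the fingers measure 130 mm over their backs; the gripper's body (78 mm by 193 mm) begins 47 mm behind the grasp point.
Start: joints at [-0.899, 0.359, 0.012, 0, -1.224, -0.288], TCP at [0.253, -0.626, 0.227] pointing down, gripper open.
Joint ranges: [-3.07, 3.07], [-1.43, 2.12], [-1.02, 1.25], [-3.03, 1.67], [-3.05, -0], [-3.03, 3.03]. Speed limits (rad/s): [2.39, 2.39, 3.01, 3.14, 3.14, 3.14].

INTERFACE

Orientations are given as [roll, pitch, yaw] about the fixed x, y, z axes, in that order (R = Rz(yaw) Ry(pitch) Rx(roll)).
In Python, from station import get_state, grab_frame, job_done, tcp_to_grasp gives the robot as it stands. The module is installed in compiled form; this text tells all that it offers.
- The arm moves only by the shell command python3 -m crank 'ROWS' [FORCE]. ROWS is JSON, a list of rows, each a list of 7 numbers: the shift along the tool's x, y, z in m, then the turn, a rotation vector about the tool's x, y, z in rad, then the opening, from 0 (shut) to 1 (fully open). In form: [[x, y, z, wx, wy, wz, fingers], ...]. A call has 1 to 10 rows; each row is the pose to reach, as a shift and turn from the pose commanded when the call began, along the tool's axes at that moment; what a row does not reach only later rows make up. A row lasts 1/8 s, in which the tool goes at most 62.5 mm and 10.7 degrees, less where a joint would pass 70% of its speed; a pose out of reach is approached as far as the arm can. A call with a gripper value outside its range is refused whole. The fingers move at their own pace and stop on an object; FORCE is the grip in N (left out, the last holds). Time passes only in rows, so rows that repeat a pose let the fingers close. It gives the time, the measured TCP pose, the force and the opening at its end, in the units of the state.
- get_state(): the state, without advancing time (a new reading comes with each control period).
- grab_frame(name): name is "side" or "top" or "wrist"; returns a dict with "pixels" (420x560x3 uint8, red, green, blue), "vfov" (degrees; the focal length in pixels is half the picture's height over the tangent of half this angle, whatever the lens; pixels are square), "cx", "cy" (the principal point, pixels), "extrinsics" (4x4, takes a point from world to camera coordinates). Camera axes: x right, y up, looking along -z (the intrinsics and any distortion apply to the point x, -y, -z); pixel columns grow to the right and rows downward; lengths in m; the calibration is good to about 2 mm. A picture is of the moment at which its call begins. There is no depth.
- job_done(): hands the job in, once; it reports no verdict.
The state is a dict: "t": time; "q": joint angles; "qd": joint speeds; "joint_efforts": joint torques, N m; "eef_pos": TCP position; "ee_rot": TCP orientation; "force": force on the tool from outside, world axes, zero at the start; "moment": the same for the moment, N m; "width": finger opening in m.
Only numpy, scipy, OpenCV 4.12 (cv2) and the standard library are available. Lean on these libraries where they do the work, as an engineer would, in place of code of your own. Each camera call takes 0.05 s, during which the arm holds its last target.

## Working session

There is one attempt and no reset: what is moved stays moved. The work goes in short steps, Python scripts to look and compute and a shell command to move; the robot and the scene stay as the last step left them, time stands still between calls to the robot, and variables do not carry over. Pictures are saved under pics/ and viewed, and the job is handed in when it is done.

```bash
mkdir -p pics; python3 - <<'E'
from station import *
import cv2
print(tcp_to_grasp)
s=get_state();print(s)
for n in ["side","top","wrist"]:
    f=grab_frame(n);cv2.imwrite(f"pics/{n}0.png",f["pixels"][:,:,::-1]);print(n,f["vfov"],f["cx"],f["cy"],[k for k in f]);print(f["extrinsics"].round(4).tolist())
E
```

```text
0.0188
{'t': 0.0, 'q': array([-8.98914680e-01,  3.59359538e-01,  1.10780185e-02, -3.23210921e-04,
       -1.22408962e+00, -2.88106318e-01]), 'qd': array([ 1.15851559e-03,  8.46845096e-04,  1.14897780e-03, -5.74016216e-05,
        3.21339501e-04,  3.11795600e-04]), 'joint_efforts': array([ 3.03870647e-04, -5.82716775e+01,  2.93062162e+01,  6.99715465e+00,
        7.05628467e-03, -1.24163557e-04]), 'eef_pos': array([ 0.2525325 , -0.62547029,  0.22565356]), 'ee_rot': array([0.09753436, 1.56919246, 2.05199595]), 'force': array([0.91959486, 0.69802354, 0.25594412]), 'moment': array([-0.03341505, -0.02763215, -0.03053875]), 'width': 0.08749987301222313}
side 53.05873584128942 276.7053954461759 211.8437523390583 ['pixels', 'vfov', 'cx', 'cy', 'extrinsics']
[[0.9969, -0.079, -0.001, -0.5458], [0.0405, 0.4998, 0.8652, -0.1106], [-0.0678, -0.8625, 0.5015, -0.9179], [0.0, 0.0, 0.0, 1.0]]
top 54.660389615597765 282.0428333654424 207.07377923677615 ['pixels', 'vfov', 'cx', 'cy', 'extrinsics']
[[-0.0138, -0.9998, -0.012, -0.0513], [0.9864, -0.0156, 0.1639, -0.5388], [-0.1641, -0.0096, 0.9864, -0.9152], [0.0, 0.0, 0.0, 1.0]]
wrist 58.44785618356299 276.4638321115382 210.61740648353575 ['pixels', 'vfov', 'cx', 'cy', 'extrinsics']
[[-0.3752, 0.9269, 0.0023, 0.6733], [-0.8952, -0.3617, -0.2604, 0.0323], [-0.2406, -0.0998, 0.9655, -0.3898], [0.0, 0.0, 0.0, 1.0]]
```

View pics/side0.png

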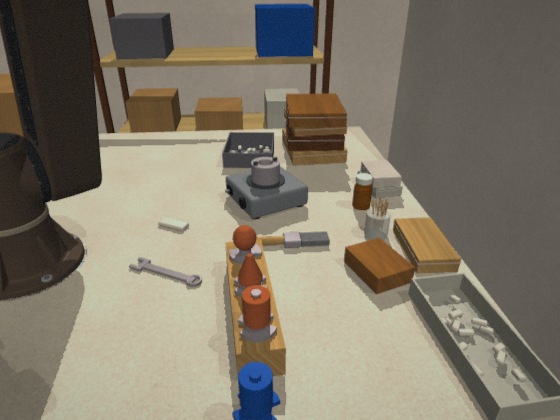

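View pics/top0.png

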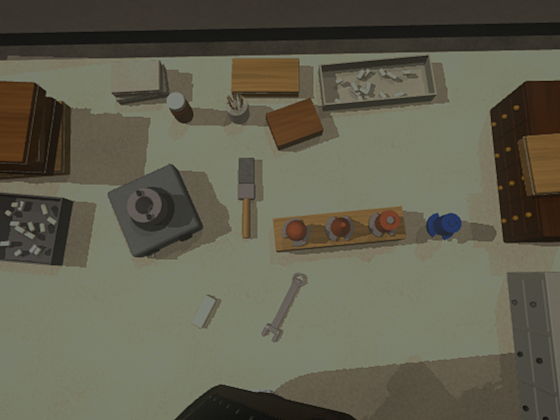

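View pics/wrist0.png

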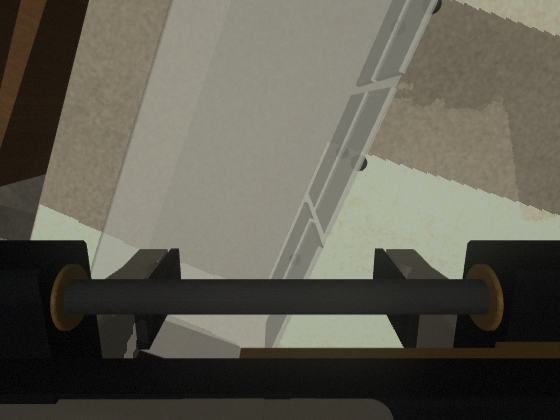

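```bash
python3 - <<'E'
import cv2,numpy as np
t=cv2.imread('pics/top0.png');s=cv2.imread('pics/side0.png')
g=lambda im:np.uint8(255*(im/255.)**0.6)
a=cv2.resize(g(t[195:255,360:470]),None,fx=5,fy=5,interpolation=2)
b=cv2.resize(g(t[155:255,100:210]),None,fx=4.5,fy=4.5,interpolation=2)
c=cv2.resize(g(s[220:370,215:300]),None,fx=4,fy=4,interpolation=2)
d=cv2.resize(g(s[150:220,215:315]),None,fx=4,fy=4,interpolation=2)
for n,i in zip('abcd',[a,b,c,d]): cv2.imwrite(f'pics/crop_{n}.png',i);print(i.shape)
E
```

```text
(300, 550, 3)
(450, 495, 3)
(600, 340, 3)
(280, 400, 3)
```

View pics/crop_a.png

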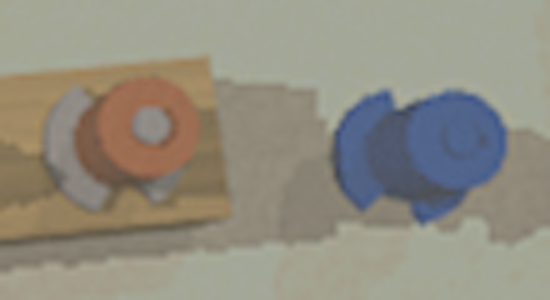

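View pics/crop_b.png

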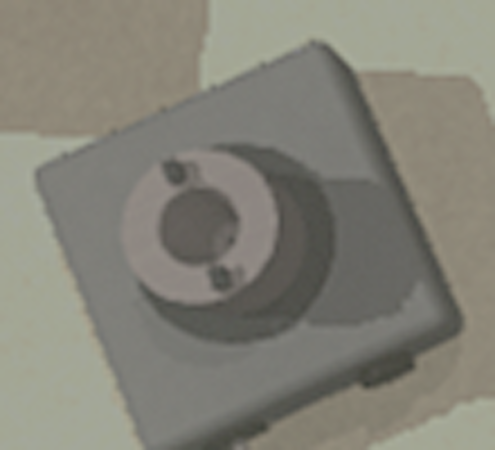

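View pics/crop_c.png

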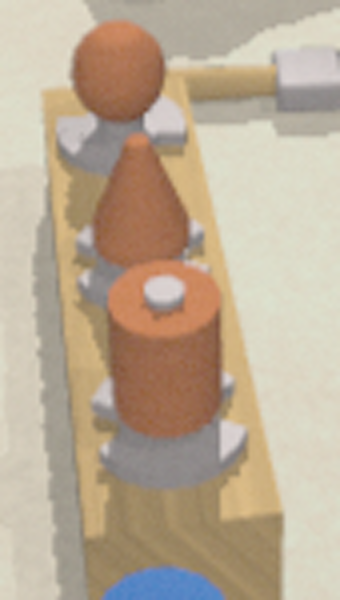

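View pics/crop_d.png

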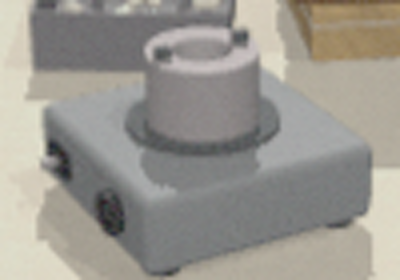

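```bash
cat > h.py <<'E'
import numpy as np,cv2
from station import *
def cam(f):
    fl=f["pixels"].shape[0]/2/np.tan(np.radians(f["vfov"]/2)); return fl,f["cx"],f["cy"],np.array(f["extrinsics"])
def ray(f,u,v):
    fl,cx,cy,E=cam(f); d=np.array([(u-cx)/fl,-(v-cy)/fl,-1]); R=E[:3,:3]; return -R.T@E[:3,3],R.T@d
def plane(f,u,v,z):
    o,d=ray(f,u,v); return o+d*(z-o[2])/d[2]
def proj(f,p):
    fl,cx,cy,E=cam(f); q=E[:3,:3]@np.array(p)+E[:3,3]; return np.array([cx+fl*q[0]/-q[2],cy-fl*q[1]/-q[2]])
def tri(*rs):
    A=np.zeros((3,3));b=np.zeros(3)
    for o,d in rs:
        d=d/np.linalg.norm(d);M=np.eye(3)-np.outer(d,d);A+=M;b+=M@o
    return np.linalg.solve(A,b)
E
python3 - <<'E'
from h import *
from scipy.spatial.transform import Rotation as Ro
T=grab_frame('top');S=grab_frame('side')
A=lambda x,y:((x+.5)/5-.5+360,(y+.5)/5-.5+195)
B=lambda x,y:((x+.5)/4.5-.5+100,(y+.5)/4.5-.5+155)
C=lambda x,y:((x+.5)/4-.5+215,(y+.5)/4-.5+220)
D=lambda x,y:((x+.5)/4-.5+215,(y+.5)/4-.5+150)
print('nut',plane(T,*A(152,125),.132),plane(S,*C(163,290),.132),tri(ray(T,*A(152,125)),ray(S,*C(163,290))))
print('bore',plane(T,*B(200,228),.115),plane(S,*D(205,47),.115))
d1,d2=plane(T,*B(175,171),.123),plane(T,*B(221,275),.123);print('dogs',d1,d2,(d1+d2)/2,np.degrees(np.arctan2(*(d1-d2)[1::-1])),np.linalg.norm(d1-d2))
d1,d2=plane(S,*D(158,49),.123),plane(S,*D(241,37),.123);print('dogsS',d1,d2,(d1+d2)/2,np.degrees(np.arctan2(*(d1-d2)[1::-1])),np.linalg.norm(d1-d2))
c=plane(T,*A(152,125),.132)
for n,p in dict(top=plane(T,*A(124,198),.068),topgapL=plane(T,*A(105,212),.068),topgapR=plane(T,*A(148,203),.068),sL=plane(S,*C(107,420),.068),sR=plane(S,*C(228,410),.068),
  sLu=plane(S,*C(97,405),.068),sRu=plane(S,*C(232,383),.068), sLl=plane(S,*C(105,437),.068),sRl=plane(S,*C(243,425),.068)).items():
  v=p-c;print(n,p.round(4),np.hypot(*v[:2]).round(4),np.degrees(np.arctan2(v[1],v[0])).round(1))
s=get_state();print(Ro.from_euler('xyz',s['ee_rot']).as_matrix().round(3))
print(np.array(proj(T,[c[0],c[1],.068])),'rack ends')
for u,v,z in [(274,213,.06),(403,207,.06)]: print(plane(T,u,v,z))
E
```

```text
nut [ 0.49281158 -0.28905999  0.132     ] [ 0.49241452 -0.28957863  0.132     ] [ 0.49263536 -0.28915561  0.13167334]
bore [0.53499821 0.24283571 0.115     ] [0.53843037 0.24456975 0.115     ]
dogs [0.56190034 0.25337195 0.123     ] [0.5104668 0.228879  0.123    ] [0.53618357 0.24112548 0.123     ] 25.464052471674798 0.05696765501413767
dogsS [0.50709645 0.22519781 0.123     ] [0.56191493 0.24049581 0.123     ] [0.53450569 0.23284681 0.123     ] -164.40735969662765 0.05691303970996196
top [ 0.468  -0.2909  0.068 ] 0.0249 -175.7
topgapL [ 0.4617 -0.282   0.068 ] 0.0319 167.2
topgapR [ 0.4655 -0.3017  0.068 ] 0.03 -155.2
sL [ 0.4686 -0.2908  0.068 ] 0.0243 -175.8
sR [ 0.5166 -0.2892  0.068 ] 0.0238 -0.5
sLu [ 0.4646 -0.2823  0.068 ] 0.029 166.6
sRu [ 0.5192 -0.2744  0.068 ] 0.0302 29.1
sLl [ 0.4677 -0.2998  0.068 ] 0.0273 -156.7
sRl [ 0.5219 -0.2978  0.068 ] 0.0304 -16.7
[[-0.    -0.927 -0.374]
 [ 0.001 -0.374  0.927]
 [-1.     0.     0.001]]
[382.9788059  223.34783128] rack ends
[ 0.52175166 -0.04061133  0.06      ]
[ 0.53113191 -0.33921521  0.06      ]
```

The straight red-brown cylinder is at side (257,308) / top (390,220), at the rack end. The cone is in the middle at top (340,226) and the ball is at (296,230). The blue look-alike at top (443,224) is off the rack. The target is the red-brown one with the flat top and parallel sides, confirmed in crops a and c. The nose is at top (144,205), with dogs at (139,193) and (149,216).

Next I move above the drum.

```bash
python3 -m crank '[[0,-0.035,0.022,-0.087,0,0,1],[0,-0.07,0.044,-0.174,0,0,1],[0,-0.105,0.067,-0.262,0,0,1],[0,-0.14,0.089,-0.35,0,0,1],[0,-0.174,0.111,-0.436,0,0,1],[0,-0.209,0.133,-0.524,0,0,1],[0,-0.244,0.155,-0.61,0,0,1],[0,-0.279,0.178,-0.7,0,0,1],[0,-0.314,0.2,-0.785,0,0,1],[0,-0.3485,0.222,-0.873,0,0,1]]' 25
python3 - <<'E'
from h import *
f=grab_frame('wrist');cv2.imwrite("pics/w1.png",f["pixels"][:,:,::-1])
s=get_state();print(s['t'],s['eef_pos'],s['ee_rot'],s['q'],s['force'])
print(proj(f,[.4927,-.2892,.132]),proj(f,[.4927,-.2892,.068]))
E
```

```text
t: 1.5
eef_pos: [0.4934, -0.2883, 0.2266]
ee_rot: [-3.038, 1.571, -0.207]
force: [0.1, -0.5, -0.1]
width: 0.0878
1.55 [ 0.4957616  -0.28573069  0.22659266] [-2.54314727  1.56943461  0.29321744] [-1.81472374e-01  1.89998922e-01 -2.20061841e-01 -6.79009238e-04
 -1.15952449e+00 -1.23484498e-01] [2.74191942 1.62001263 0.51315693]
[276.48343723 210.76351674] [276.57344544 191.3515556 ]
```

View pics/w1.png

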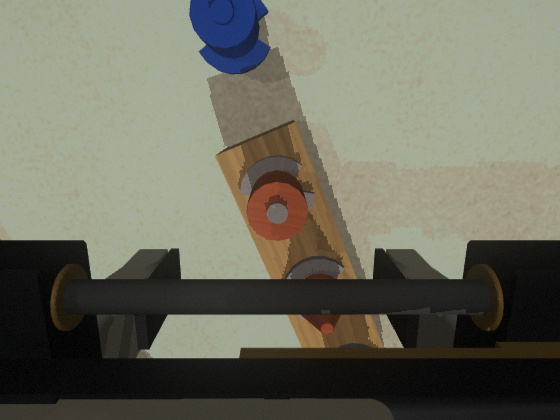

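```bash
python3 -m crank '[[0,0,0,0,0,0,1],[0,0,0,0,0,0,1],[0,0,0,0,0,0,1]]'
python3 - <<'E'
from h import *
from scipy.spatial.transform import Rotation as Ro
f=grab_frame('wrist');im=f["pixels"]
c=cv2.resize(im[130:260,200:350],None,fx=5,fy=5,interpolation=2)[:,:,::-1];c=np.uint8(255*(c/255.)**.7);cv2.imwrite("pics/w2.png",c)
h=cv2.cvtColor(im,cv2.COLOR_RGB2HSV);m=((h[...,1]>150)&((h[...,0]<12)|(h[...,0]>175))&(h[...,2]>90)).astype(np.uint8);m[250:]=0
k=cv2.connectedComponentsWithStats(m)[2:];print(k[0][1:],k[1][1:])
for i in range(5):
    s=get_state();print(s['t'],s['eef_pos'],s['ee_rot'])
R=Ro.from_euler('xyz',s['ee_rot']).as_matrix();print(R.round(3))
for uv in [(277,213)]: print(plane(f,*uv,.132),'tool offset',R.T@(plane(f,*uv,.132)-s['eef_pos']))
E
```

```text
t: 1.92
eef_pos: [0.4922, -0.2902, 0.2266]
ee_rot: [-0.421, 1.571, 2.405]
force: [-0.5, -0.0, -0.1]
width: 0.0877
[[ 246  185   61   59 2343]] [[276.09432352 213.83440034]]
1.975 [ 0.49222626 -0.29023077  0.22657921] [0.29567291 1.57074479 3.12176239]
1.975 [ 0.49222626 -0.29023077  0.22657921] [0.29567291 1.57074479 3.12176239]
1.975 [ 0.49222626 -0.29023077  0.22657921] [0.29567291 1.57074479 3.12176239]
1.975 [ 0.49222626 -0.29023077  0.22657921] [0.29567291 1.57074479 3.12176239]
1.975 [ 0.49222626 -0.29023077  0.22657921] [0.29567291 1.57074479 3.12176239]
[[-0.    -0.31  -0.951]
 [ 0.    -0.951  0.31 ]
 [-1.     0.     0.   ]]
[ 0.49164162 -0.28948116  0.132     ] tool offset [ 0.09457924 -0.00053262  0.00078371]
```

View pics/w2.png

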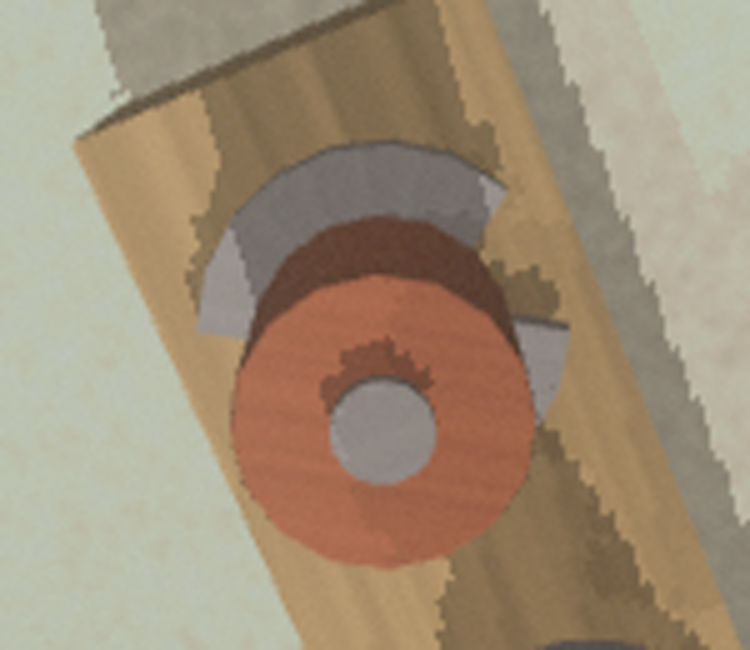

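```bash
python3 - <<'E'
from h import *
f=grab_frame('wrist')
W=lambda x,y:((x+.5)/5-.5+200,(y+.5)/5-.5+130)
c=plane(f,*W(383,432),.132);c2=plane(f,*W(384,421),.128);print(c,c2)
for q in [(505,187),(568,325),(198,330)]:
  p=plane(f,*W(*q),.068);v=p-c;print(p.round(4),np.hypot(*v[:2]).round(4),np.degrees(np.arctan2(v[1],v[0])).round(1))
E
```

```text
[ 0.49287436 -0.28759177  0.132     ] [ 0.49259799 -0.28800509  0.128     ]
[ 0.4657 -0.3048  0.068 ] 0.0322 -147.6
[ 0.4624 -0.2786  0.068 ] 0.0318 163.7
[ 0.5233 -0.2975  0.068 ] 0.032 -18.1
```

```bash
python3 -m crank '[[0.02,-0.0015,0,0,0,0,1],[0.04,-0.0015,0,0,0,0,1],[0.06,-0.0015,0,0,0,0,1],[0.08,-0.0015,0,0,0,0,1],[0.1,-0.0015,0,0,0,0,1],[0.12,-0.0015,0,0,0,0,1],[0.135,-0.0015,0,0,0,0,1],[0.141,-0.0015,0,0,0,0,1],[0.141,-0.0015,0,0,0,0,1],[0.141,-0.0015,0,0,0,0,1]]'
```

```text
t: 3.28
eef_pos: [0.4937, -0.2883, 0.0863]
ee_rot: [3.122, 1.57, -0.333]
force: [0.2, 0.1, 0.5]
width: 0.0874
```

```bash
python3 -m crank '[[0,0,0,0,0,0,0.7],[0,0,0,0,0,0,0.6],[0,0,0,0,0,0,0.5],[0,0,0,0,0,0,0.4],[0,0,0,0,0,0,0.4],[0,0,0,0,0,0,0.4],[0,0,0,0,0,0,0.4],[0,0,0,0,0,0,0.4]]' 30
python3 - <<'E'
from h import *
f=grab_frame('wrist');cv2.imwrite("pics/w3.png",f["pixels"][:,:,::-1])
s=get_state();print(s['t'],s['eef_pos'],s['ee_rot'],s['force'],s['moment'],s['width'])
E
```

```text
t: 4.28
eef_pos: [0.4932, -0.2881, 0.0856]
ee_rot: [-1.238, 1.571, 1.59]
force: [-0.2, 0.8, -0.4]
width: 0.0429
4.325 [ 0.49320432 -0.28812646  0.08555574] [-0.22220187  1.57077778  2.60536622] [ 0.68976899 -0.6175186   0.23054437] [-0.00789926  0.04335074  0.03322994] 0.0425933787208244
```

View pics/w3.png

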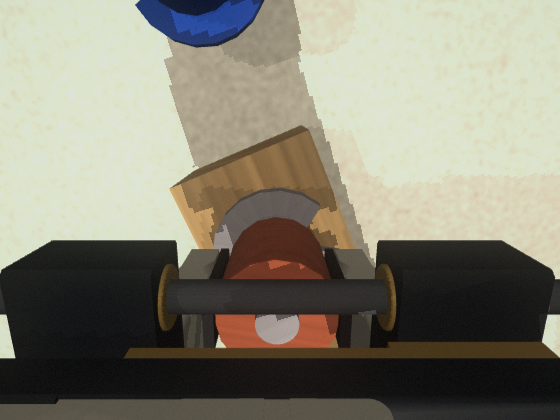

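```bash
python3 -m crank '[[-0.008,0,0,0,0,0,0.35],[-0.02,0,0,0,0,0,0.35],[-0.035,0,0,0,0,0,0.35],[-0.05,0,0,0,0,0,0.35],[-0.07,0,0,0,0,0,0.35],[-0.09,0,0,0,0,0,0.35],[-0.11,0,0,0,0,0,0.35],[-0.13,0,0,0,0,0,0.35],[-0.145,0,0,0,0,0,0.35],[-0.15,0,0,0,0,0,0.35]]' 35
python3 - <<'E'
from h import *
for n in ['wrist','side']:
  f=grab_frame(n);cv2.imwrite(f"pics/{n}4.png",f["pixels"][:,:,::-1])
s=get_state();print(s['t'],s['eef_pos'],s['ee_rot'],s['force'],s['moment'],s['width'])
E
```

```text
t: 5.58
eef_pos: [0.4936, -0.2882, 0.2369]
ee_rot: [-3.032, 1.569, -0.205]
force: [0.6, -0.5, -4.5]
width: 0.0425
5.675 [ 0.49325712 -0.2880651   0.23593399] [-2.78672123  1.57010251  0.04081253] [ 0.12324126  0.26779492 -4.14324653] [ 0.06936849  0.07397309 -0.00602977] 0.04267408161181852
```

View pics/wrist4.png

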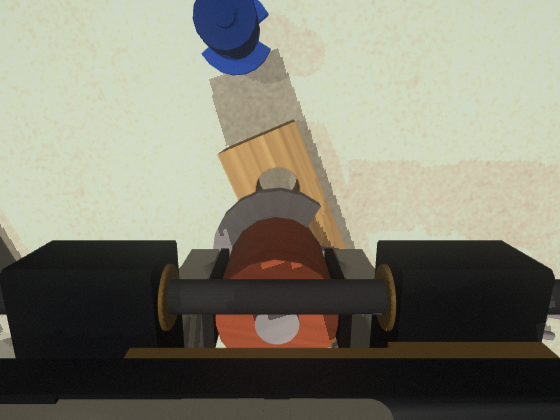

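View pics/side4.png

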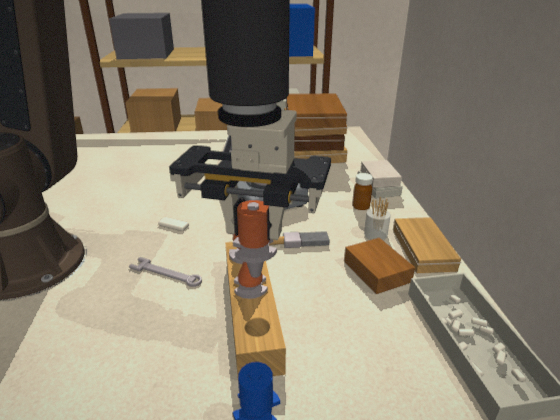

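```bash
python3 -m crank '[[-0.003,-0.025,0.006,-0.02,0,0,0.35],[-0.004,-0.07,0.018,-0.06,0,0,0.35],[-0.005,-0.12,0.03,-0.1,0,0,0.35],[-0.005,-0.175,0.044,-0.14,0,0,0.35],[-0.005,-0.235,0.059,-0.18,0,0,0.35],[-0.005,-0.295,0.074,-0.22,0,0,0.35],[-0.005,-0.35,0.088,-0.26,0,0,0.35],[-0.005,-0.4,0.101,-0.29,0,0,0.35],[-0.005,-0.445,0.112,-0.314,0,0,0.35],[-0.005,-0.485,0.122,-0.314,0,0,0.35]]'
python3 -m crank '[[0,-0.04,-0.003,0,0,0,0.35],[0,-0.08,-0.006,0,0,0,0.35],[0,-0.11,-0.008,0,0,0,0.35],[0,-0.125,-0.0085,0,0,0,0.35],[0,-0.125,-0.0085,0,0,0,0.35],[0,-0.125,-0.0085,0,0,0,0.35],[0,-0.125,-0.0085,0,0,0,0.35]]'
python3 - <<'E'
from h import *
from scipy.spatial.transform import Rotation as Ro
for n in ['wrist','side','top']:
  f=grab_frame(n);cv2.imwrite(f"pics/{n}5.png",f["pixels"][:,:,::-1])
s=get_state();print(s['t'],s['eef_pos'],s['force'],s['moment'],s['width'],s['q'])
print(Ro.from_euler('xyz',s['ee_rot']).as_matrix().round(3))
E
```

```text
t: 6.92
eef_pos: [0.5264, 0.2125, 0.2395]
ee_rot: [0.573, 1.569, -2.568]
force: [1.7, -1.2, -4.3]
width: 0.043
t: 7.8
eef_pos: [0.5355, 0.335, 0.2408]
ee_rot: [-2.156, 1.571, 0.985]
force: [0.1, -0.6, -4.1]
width: 0.0422
7.95 [0.53558077 0.3352906  0.24087089] [-0.0969647  -0.88947811 -3.58941122] [ 0.05053558  0.15995701 -0.03063283] 0.04240542089052805 [ 8.67764480e-01  2.79729690e-01 -6.83002594e-02  2.86173653e-05
 -1.22236260e+00 -8.68400267e-01]
[[ 0.    -0.001 -1.   ]
 [ 0.    -1.     0.001]
 [-1.    -0.    -0.   ]]
```

View pics/wrist5.png

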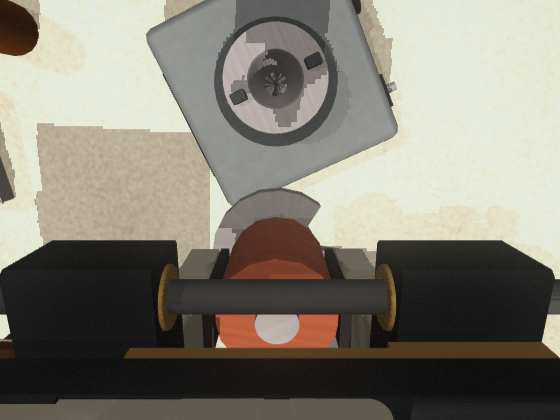

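View pics/side5.png

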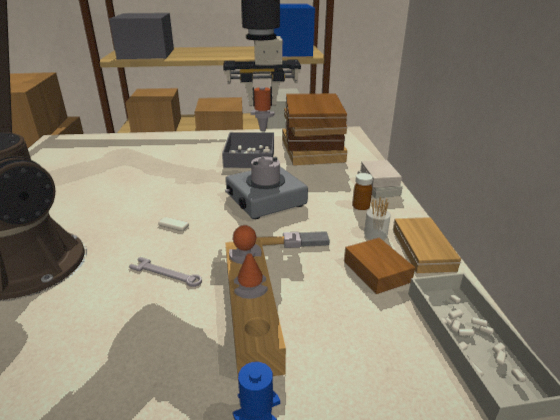

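The wrist view shows the nose, with the bore at about (276,79) and dogs at about (313,61) and (239,97). The stone hangs upright in the jaws. I'll enlarge to measure both.

```bash
python3 - <<'E'
import cv2,numpy as np
w=cv2.imread('pics/wrist5.png')
cv2.imwrite('pics/c5a.png',cv2.resize(w[10:150,205:345],None,fx=4,fy=4,interpolation=2))
cv2.imwrite('pics/c5b.png',cv2.resize(w[180:350,200:355],None,fx=3.5,fy=3.5,interpolation=2))
E
```

```text
(no output)
```

View pics/c5a.png

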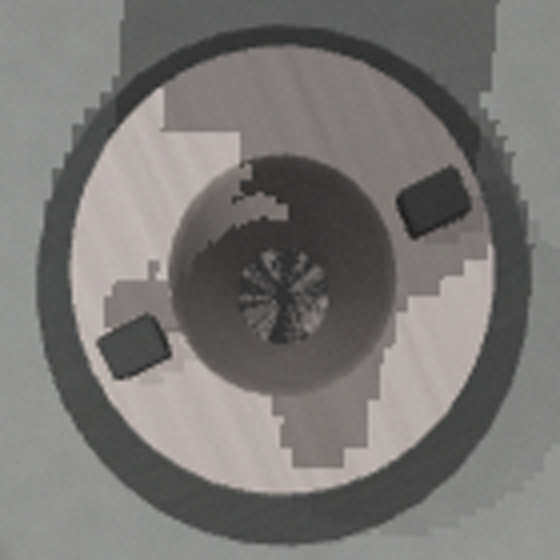

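View pics/c5b.png

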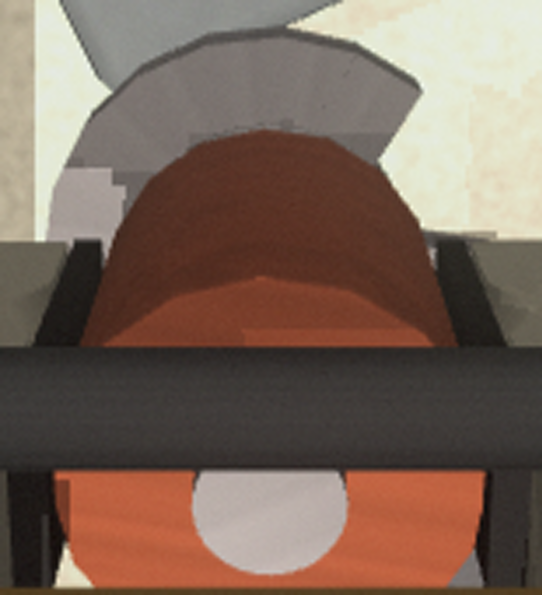

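```bash
python3 - <<'E'
from h import *
f=grab_frame('wrist');s=get_state();print(s['eef_pos'])
W=lambda x,y:((x+.5)/4-.5+205,(y+.5)/4-.5+10)
V=lambda x,y:((x+.5)/3.5-.5+200,(y+.5)/3.5-.5+180)
print('face',plane(f,*W(282,270.5),.115),'bore',plane(f,*W(282,274),.115))
a,b=plane(f,*W(439,198),.123),plane(f,*W(138,342),.123);print('dogs',a,b,(a+b)/2,np.linalg.norm(a-b),np.degrees(np.arctan2(*(b-a)[1::-1])))
zt=s['eef_pos'][2]+.0164
c=plane(f,*V(270,497),zt+.03);print('axis from nut',c)
for q in [(421,88),(378,160),(497,234),(427,232)]:
  p=plane(f,*V(*q),zt-.034);v=p-c;print(p.round(4),np.hypot(*v[:2]).round(4),np.degrees(np.arctan2(v[1],v[0])).round(1))
for q in [(60,175),(245,31)]:
  p=plane(f,*V(*q),zt-.034);print('rim',p,np.hypot(*(p-c)[:2]))
E
```

```text
[0.53555169 0.33543912 0.24082532]
face [0.53648674 0.24410643 0.115     ] bore [0.53648714 0.24469664 0.115     ]
dogs [0.50955649 0.23299645 0.123     ] [0.56170483 0.25658466 0.123     ] [0.53563066 0.24479056 0.123     ] 0.05723506857664031 24.33861764706318
axis from nut [0.53507868 0.33446663 0.28722532]
[0.5144 0.3105 0.2232] 0.0316 -130.8
[0.5201 0.3209 0.2232] 0.0202 -137.8
[0.503  0.3318 0.2232] 0.0322 -175.3
[0.5129 0.3315 0.2232] 0.0223 -172.5
rim [0.5645406  0.32311476 0.22322532] 0.03157324419365626
rim [0.53855696 0.3025519  0.22322532] 0.03210371130596074
```

```bash
python3 -m crank '[[0,0.02,0,0,0,0,0.35],[0,0.045,0,0.01,0,0,0.35],[0,0.07,-0.001,0.02,0,0,0.35],[0,0.085,-0.001,0.02,0,0,0.35],[0,0.0905,-0.001,0.02,0,0,0.35],[0,0.0905,-0.001,0.02,0,0,0.35],[0,0.0905,-0.001,0.02,0,0,0.35]]'
python3 -m crank '[[0.01,0,0,0,0,0,0.35],[0.02,0,0,0,0,0,0.35],[0.03,0,0,0,0,0,0.35],[0.04,0,0,0,0,0,0.35],[0.05,0,0,0,0,0,0.35],[0.06,0,0,0,0,0,0.35],[0.06,0,0,0,0,0,0.35],[0.06,0,0,0,0,0,0.35]]'
python3 - <<'E'
from h import *
L=[]
for n in ['wrist','side','top']:
  f=grab_frame(n);cv2.imwrite(f"pics/{n}6.png",f["pixels"][:,:,::-1])
  L.append(f["pixels"][:,:,::-1])
s=get_state();print(s['t'],s['eef_pos'],s['force'],s['moment'],s['width'])
a=cv2.resize(L[1][60:220,200:330],None,fx=3.5,fy=3.5,interpolation=2);cv2.imwrite('pics/s6c.png',a)
E
```

```text
t: 8.88
eef_pos: [0.5365, 0.2459, 0.2405]
ee_rot: [-1.754, 1.571, 1.368]
force: [0.9, -0.3, -4.2]
width: 0.0427
t: 9.88
eef_pos: [0.5367, 0.2455, 0.1809]
ee_rot: [-2.767, 1.57, 0.355]
force: [1.0, 0.4, -3.3]
width: 0.0425
10.025 [0.53672717 0.24550982 0.18107147] [ 0.04104896 -0.52172104 -3.71645603] [-0.01128268  0.11740495 -0.0239438 ] 0.04240169412419362
```

View pics/wrist6.png

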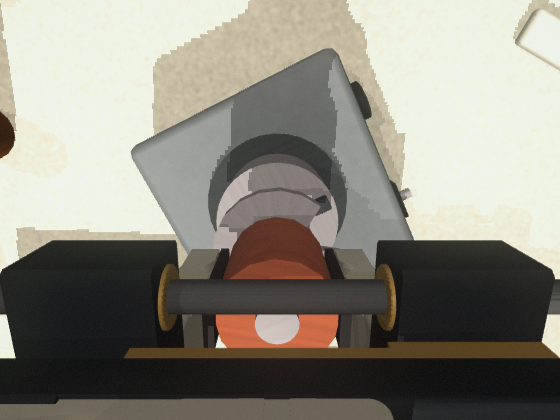

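View pics/s6c.png

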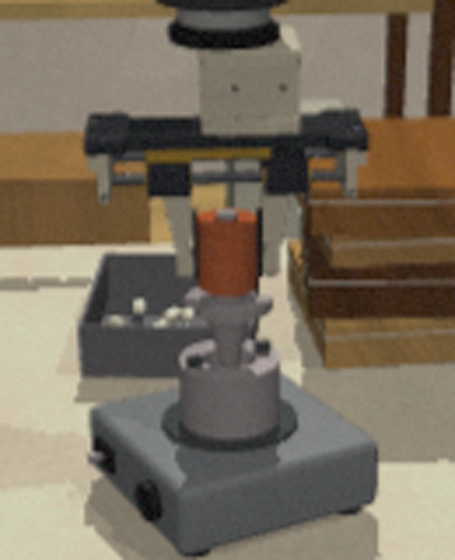

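The shank tip is inside the bore with no contact force, and the flange sits centred over the face. I'll keep lowering slowly.

```bash
python3 -m crank '[[0.006,0,0,0,0,0,0.35],[0.012,0,0,0,0,0,0.35],[0.018,0,0,0,0,0,0.35],[0.024,0,0,0,0,0,0.35],[0.027,0,0,0,0,0,0.35],[0.027,0,0,0,0,0,0.35]]'
python3 - <<'E'
from h import *
f=grab_frame('wrist');w=f["pixels"][:,:,::-1]
s=get_state();print(s['t'],s['eef_pos'],s['force'],s['moment'],s['width'])
cv2.imwrite('pics/w7.png',cv2.resize(w[150:350,180:370],None,fx=3,fy=3,interpolation=2))
E
```

```text
t: 10.78
eef_pos: [0.5364, 0.2453, 0.1533]
ee_rot: [0.833, 1.57, -2.329]
force: [-0.3, -0.8, -4.2]
width: 0.0425
10.825 [0.53650434 0.24535449 0.15353598] [-0.20704302  0.90282155 -4.93050904] [0.057913   0.06225282 0.01382887] 0.04239340350102136
```

View pics/w7.png

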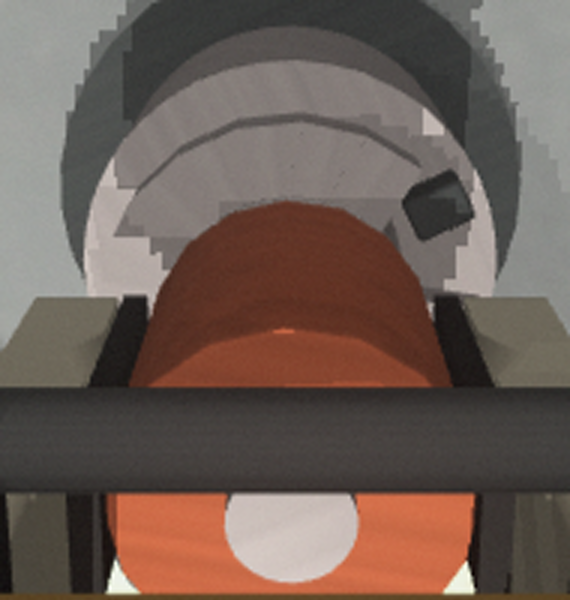

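The dog at crop (438,205) sits inside the notch, whose edges are at (420,165) and (430,288). I'll lower the last 13 mm.

```bash
python3 -m crank '[[0.003,0,0,0,0,0,0.35],[0.006,0,0,0,0,0,0.35],[0.009,0,0,0,0,0,0.35],[0.011,0,0,0,0,0,0.35],[0.012,0,0,0,0,0,0.35],[0.012,0,0,0,0,0,0.35]]'
python3 -m crank '[[0.001,0,0,0,0,0,0.35],[0.0015,0,0,0,0,0,0.35],[0.0015,0,0,0,0,0,0.35]]'
python3 - <<'E'
from h import *
f=grab_frame('wrist');w=f["pixels"][:,:,::-1]
s=get_state();print(s['t'],s['eef_pos'],s['force'],s['moment'],s['width'])
cv2.imwrite('pics/w8.png',cv2.resize(w[150:350,180:370],None,fx=3,fy=3,interpolation=2))
f=grab_frame('side');w=f["pixels"][:,:,::-1]
cv2.imwrite('pics/s8.png',cv2.resize(w[60:220,200:330],None,fx=3.5,fy=3.5,interpolation=2))
E
```

```text
t: 11.58
eef_pos: [0.5365, 0.2454, 0.1415]
ee_rot: [0.731, 1.571, -2.431]
force: [-0.0, -1.1, -3.3]
width: 0.0422
t: 11.95
eef_pos: [0.5366, 0.2454, 0.1406]
ee_rot: [-2.668, 1.57, 0.454]
force: [-1.0, -0.1, 1.9]
width: 0.0426
12.0 [0.53661188 0.24548267 0.14056409] [-2.35032186 -0.22763363  1.42359308] [-0.0648222   0.91966691  0.03622035] 0.042595523150528974
```

View pics/w8.png

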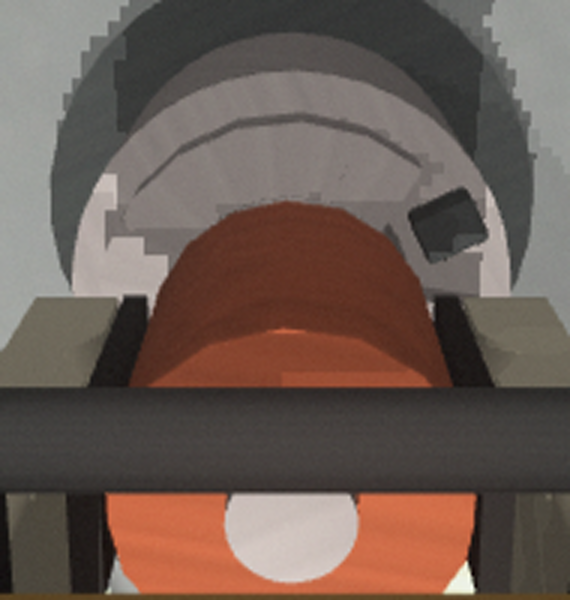

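View pics/s8.png

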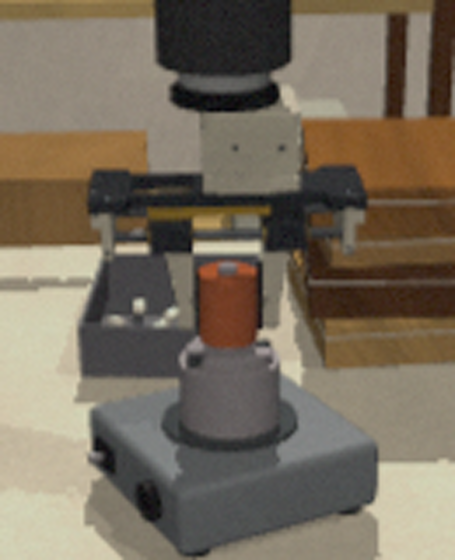

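Contact came at the predicted height, TCP 0.1406, and the load has moved onto the spindle. I'll release and back off.

```bash
python3 -m crank '[[0.0005,0,0,0,0,0,0.35],[0.0005,0,0,0,0,0,0.35],[0.0005,0,0,0,0,0,0.6],[0.0005,0,0,0,0,0,0.8],[0.0005,0,0,0,0,0,1],[0.0005,0,0,0,0,0,1],[0.0005,0,0,0,0,0,1],[0.0005,0,0,0,0,0,1]]'
python3 -m crank '[[-0.005,0,0,0,0,0,1],[-0.015,0,0,0,0,0,1],[-0.03,0,0,0,0,0,1],[-0.05,0,0,0,0,0,1],[-0.07,0,0,0,0,0,1],[-0.09,0,0,0,0,0,1],[-0.11,0,0,0,0,0,1],[-0.11,-0.04,0,0,0,0,1],[-0.11,-0.08,0,0,0,0,1],[-0.11,-0.09,0,0,0,0,1]]'
python3 -m crank '[[0,0,0,0,0,0,1],[0,0,0,0,0,0,1],[0,0,0,0,0,0,1]]'
python3 - <<'E'
from h import *
f=grab_frame('wrist');w=f["pixels"][:,:,::-1];cv2.imwrite('pics/w9.png',w)
s=get_state();print(s['t'],s['eef_pos'],s['force'],s['width'])
f=grab_frame('side');w=f["pixels"][:,:,::-1];cv2.imwrite('pics/s9.png',w)
cv2.imwrite('pics/s9c.png',cv2.resize(w[100:220,215:315],None,fx=5,fy=5,interpolation=2))
E
```

```text
t: 13.05
eef_pos: [0.5365, 0.2453, 0.1395]
ee_rot: [1.256, 1.571, -1.906]
force: [-0.4, -1.5, 0.2]
width: 0.0872
t: 14.3
eef_pos: [0.5382, 0.3373, 0.2504]
ee_rot: [-2.298, 1.57, 0.825]
force: [-0.1, -1.6, -1.0]
width: 0.0879
t: 14.68
eef_pos: [0.5384, 0.3345, 0.25]
ee_rot: [-2.382, 1.57, 0.739]
force: [0.0, 0.2, 0.2]
width: 0.0872
14.725 [0.5383894  0.3345582  0.24990764] [0.62881955 0.76223355 0.39628736] 0.08750742496851761
```

View pics/w9.png

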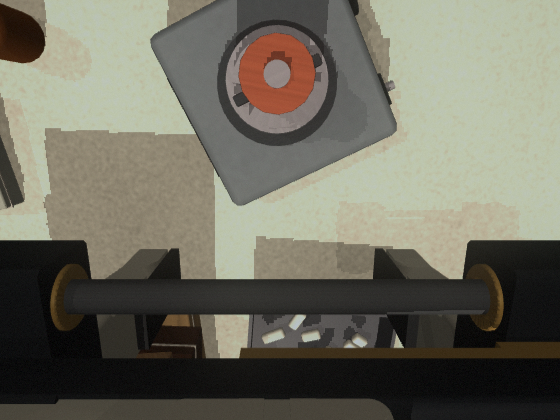

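View pics/s9c.png

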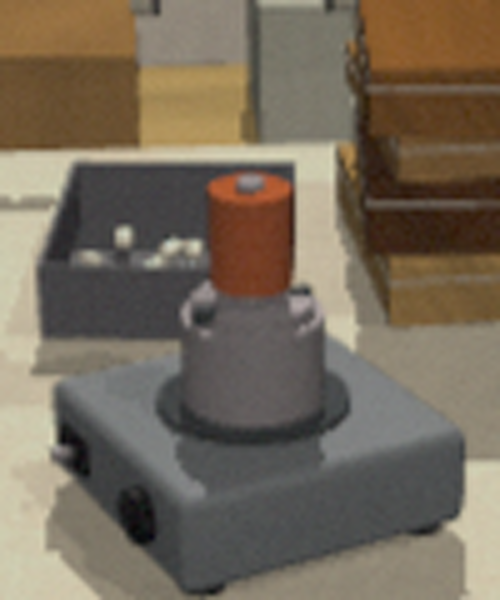

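View pics/s9.png

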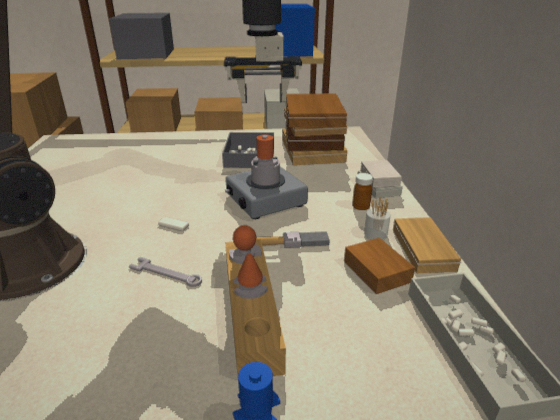

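```bash
python3 - <<'E'
from h import *
f=grab_frame('wrist');S=grab_frame('side')
a=ray(f,277,73.5);b=ray(S,(250.5)/5-.5+215,183.5/5-.5+100)
print('nut',tri(a,b),plane(f,277,73.5,.187))
w=f["pixels"][:,:,::-1];cv2.imwrite('pics/w10.png',cv2.resize(w[10:150,205:350],None,fx=4,fy=4,interpolation=2))
E
```

```text
nut [0.53618073 0.2461737  0.18387694] [0.53614379 0.24644749 0.187     ]
```

View pics/w10.png

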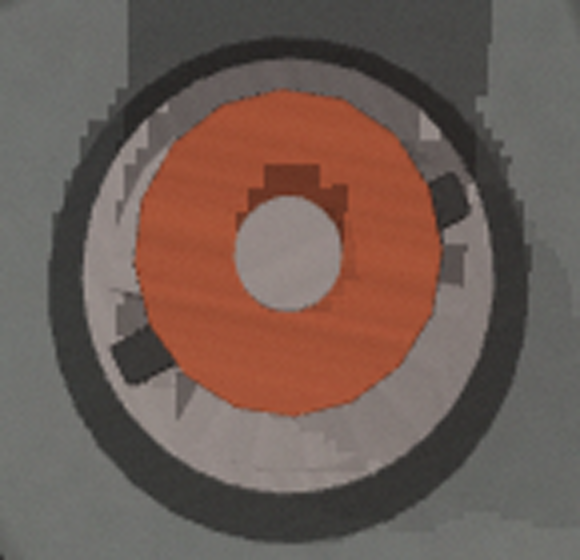

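Both dogs sit in the notches, the nut is within 2 mm of the spindle axis, and the gripper is clear. I'm handing in.

```bash
python3 -c "
from station import *
print(job_done(), get_state()['t'])"
```

```text
the job is handed in; nothing more can be done
the job is handed in; nothing more can be done
```

The straight cylindrical stone is seated in the spindle and released, and I handed the job in at about 15 s of the 43 s. No verdict is reported, so the checks below are my own.

- **Placing:** I gripped the stone at 30–35 N, lifted it, turned it about 17° to match the dogs and lowered it slowly. Contact came at the expected height with only about 2 N.
- **Last checks:**
  - Both dogs show inside the flange notches.
  - The stone's top nut is about 2 mm from the measured spindle axis, so the stone is upright.
  - The triangulated nut height is 0.184 m against 0.187 m expected for fully home. The 3 mm gap is larger than the stated 2 mm calibration, so I put it down to that plus how coarsely I could read the pixels. Read literally it would still put the centre 39 mm above the face, inside the 37–46 mm band.
- **Left alone:** The cone and ball stones still stand in the rack, and the blue look-alike was not touched. The open gripper is about 90 mm away from the stone and reads no contact force.

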